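# Hold a stem thermometer through the guide arm and lid port of a reactor jar

### The arm

A 7-joint arm with a two-finger parallel gripper is mounted at the origin on a cart in front of the work surface, level with it; the furniture and walls round the work are solid. World frame = base frame: x ahead of the robot, y to its left, z up, the work surface at z = 0. Lengths are in m, angles in rad, forces in N, time in s.
With the tool pointing down it reaches from about 0.425 to 0.875 m from the base axis. Payload 4.7 kg.
Tool frame: the origin (TCP) lies between the finger pads; the fingertips stand 14 mm ahead of it and the grasp point (between the pads) lies 5 mm behind it; z points along the fingers, y is the line along which they close (so a half turn about z gives the same grasp; the last joint's range is limited). The gripper opens to 87 mm and grips with 3 to 60 N. Pads are 19 mm wide; open, the fingers measure 117 mm over their backs; the gripper's body (75 mm by 190 mm) begins 51 mm behind the grasp point.
Start: joints at [-1.31, 0.321, -0.07, 1.45, 0.023, 1.371, -0.057], TCP at [0.159, 0.63, 0.2] pointing down, gripper open.
Joint ranges: [-2.86, 2.86], [-0.3, 2.09], [-1.38, 1.24], [0.06, 2.45], [-1.56, 4.7], [0.09, 2.05], [-2.69, 2.69]. Speed limits (rad/s): [2.57, 2.57, 3.14, 3.14, 3.14, 3.14, 3.14].

### API

Orientations are given as a rotation vector (axis times angle).
In Python, from bench import ctrl gives the robot as it stands.
- The arm moves only by the tool step_arm, never from a script. Its argument "commands" is a list of rows, each an object with "travel": the shift along the tool's x, y, z in m, a list of three; "turn": the turn, a rotation vector about the tool's x, y, z in degrees, a list of three. A call has 1 to 5 rows; each row is the pose to reach, as a shift and turn from the pose commanded when the call began, along the tool's axes at that moment; what a row does not reach only later rows make up. A row lasts 1/10 s, in which the tool goes at most 50 mm and 8.59 degrees, less where a joint would pass 70% of its speed; a pose out of reach is approached as far as the arm can. A call with a gripper value outside its range is refused whole. "gripper" is the opening, from 0 (shut) to 1 (fully open), set as the call begins (left out, the last holds). The fingers move at their own pace and stop on an object; "force" is the grip in N (left out, the last holds). Time passes only in rows, so rows that repeat a pose let the fingers close. It gives the time, the measured TCP pose, the force, the opening and the grip force at its end, in the units of the state.
- ctrl.get_state(): the state, without advancing time (a new reading comes with each control period).
- ctrl.get_image(name): name is "scene" or "top"; returns the picture (420x560x3 uint8, red, green, blue); there is no depth.
- ctrl.camera_model(name): a dict with "fx", "fy", "cx", "cy" (pixels), "k1" (the pictures are not rectified: a ray, as slopes to the right and down, at radius r is drawn at 1 + k1 r^2 times it, then the intrinsics apply), "R" (3x3) and "t" (3): a world point X has camera coordinates R X + t. Camera axes: x right, y down, z forward; pixel columns grow to the right and rows downward; lengths in m; the calibration is good to about 2 mm. A picture is of the moment at which its call begins. camera_model takes no time and is no camera call.
- ctrl.close_job(): hands the job in; it is judged then, once.
The state is a dict: "time": time; "joint_positions": joint angles; "qd": joint speeds; "joint_torque": joint torques, N m; "position": TCP position; "tool_rot": TCP orientation; "ft_force": force on the tool from outside, world axes, zero at the start; "torque": the same for the moment, N m; "grip_width": opening from 0.0 (shut) to 1.0 (fully open); "grip_force": force on a finger pad.
Only numpy, scipy, OpenCV 4.12 (cv2) and the standard library are available. Lean on these libraries where they do the work, as an engineer would, in place of code of your own. Each camera call takes 0.05 s, during which the arm holds its last target. There are 200 camera calls.

### The job

Swing the stiff guide arm of the reactor stand until its bush stands straight above the bushed port in the middle of the jar's lid, before touching the thermometer. Then take the stem thermometer out of its rest and lower it upright, through the arm's bush first and on through the lid port, until the tip of the stem hangs about half-way down between the lid and the floor of the jar. Finish while still holding the thermometer there, clear of the jar's floor and with its collar clear of the arm, so that a colleague can tighten the thumb screw; leave the glass rod and the other things on the bench alone.

Things in the scene. Friction and masses are not known exactly. Their poses are not given: they have to be found in the camera images.
- stand: The reactor stand: grey base plate 100 x 250 x 14 mm high (long side along its y axis; origin under its centre), fixed to the bench, turned up to 0.3 rad. It carries a steel post and, fixed in a seat, a glass jar (66 mm across) with a white lid (71 mm across, top 78 mm above the bench). Two white plugs on the lid (14 mm across, 9 mm high) are only blanks.
- port (a point): The lower bushing: centre of the upper mouth of the dark steel bush in the middle of the jar's lid, 88 mm above the bench. Bore 11 mm; the mouth flares to about 21 mm over its upper 6 mm. The bore ends at the underside of the lid, 20 mm below this point; the floor of the jar is 70 mm below it, so half-way between the two is 45 mm below it.
- post (a point): Top of the steel post (12 mm in diameter) on the same base plate, 150 mm above the bench and 130 mm from the port along the plate: the vertical axis about which the guide arm swings.
- guide (a point): The upper bushing: centre of the upper mouth of the dark steel bush at the end of the guide arm, 137 mm above the bench, 130 mm from the post's axis. Bore 11 mm; the mouth flares to about 21 mm (25 mm outside) over its upper 7 mm; the bush is 23 mm long and its lower end is 26 mm above the port's mouth. A small thumb screw points outward from it.
- swing_bar (a point): A point on the centre line of the guide arm's straight aluminium bar, 80 mm from the post's axis, 124 mm above the bench. The bar is 12 mm wide and 12 mm high (top 130 mm above the bench), free to be pinched from above or pushed from 20 to 115 mm from the post. At the post it ends in a round clamp 29 mm across and 26 mm high, with a knob behind it.
- guide_arm (a joint): Angle of the guide arm about the post, in rad: 0 when its bush is exactly above the lid port, growing anticlockwise seen from above (-0.8 to 1.7); it starts at 0.5 to 1.1. The joint is stiff (about 0.3 N m of friction: 3 to 4 N at the bar) and stays where it is left.
- thermo_handle (a point): Centre of the black handle of the stem thermometer (60 to 110 g), a cylinder 20 mm in diameter and 52 mm high: grip it here. It stands upright in an end hole of the rest, this point 150 mm above the bench. Below the handle are a steel collar (24 mm in diameter, 6 mm high, underside 32 mm below this point) and a straight stem 8 mm in diameter with a round tip 142 mm below this point.
- thermo_collar (a point): Centre of the underside of the thermometer's collar, 110 mm above the tip of the stem; in the rest the collar sits on the top plate, 118 mm above the bench.
- thermo_tip (a point): The tip of the thermometer's stem; the frame's z axis points up along the stem.
- thermometer: The whole stem thermometer; origin at the tip of its stem, z up along the stem.
- probe_rest: White plastic rest, 60 x 156 mm and 118 mm high, fixed to the bench turned up to 0.35 rad, origin under its centre; top plate 6 mm thick with three 11 mm holes on its y axis at -45, 0 and +45 mm. The thermometer stands in one end hole, the glass rod in the other.
- rod_mid (a point): Middle of a plain glass stirring rod, 8 mm in diameter and 152 mm long with a dark rubber end, standing in the other end hole of the rest, its top about 160 mm above the bench. No collar, no handle; to be left alone.
- marker_mid (a point): Middle of a black-capped felt marker lying at the front of the bench, 15 x 132 x 17 mm; to be left alone.
- white_bottle_mid (a point): Middle of a small white screw-cap bottle, 25 mm across and 58 mm high; to be left alone.
- amber_bottle_mid (a point): Middle of a brown bottle with a red cap, 60 mm across and 125 mm high; to be left alone.
- timer_mid (a point): Middle of a white bench timer lying flat, 60 x 58 x 16 mm; to be left alone.

How it is judged:
On the way, in this order (a step that is already met when the one before it is completed fails the run):
1. the guide arm's bush stands over the lid port (within 7 mm) and the arm is at rest, while the thermometer still stands in its rest (horizontal distance between guide and port below 0.007 m and velocity of joint guide_arm between -0.05 and 0.05 rad/s and distance of thermo_collar from where it was at the start of the episode below 0.02 m), for 0.2 s.
2. the stem's tip has passed down through the arm's bush (z of thermo_tip in the frame of guide below -0.023 m and horizontal distance between thermo_tip and guide below 0.008 m and horizontal distance between thermo_collar and guide below 0.012 m), for 0.1 s.
At the end, for the whole second after the job is handed in: The thermometer is held still, upright within 0.1 rad, its stem through both bushes: the arm's bush and the stem's tip within 7 mm of the port's axis, the tip 31 to 59 mm below the port's mouth (half-way between lid and jar floor +-14 mm), the collar above the arm's bush, not resting on it (z of thermo_tip in the frame of port between -0.059 and -0.031 m and horizontal distance between each of thermo_tip, guide and port below 0.007 m and horizontal distance between thermo_collar and guide below 0.008 m and z of thermo_collar in the frame of guide above 0.001 m and angle between thermometer's own z axis and vertical below 0.1 rad and contact force between the fingers and thermometer above 2 N and linear speed of thermometer below 0.02 m/s); the arm keeps its last pose, push and grip.
It fails at once if the glass rod is lifted out or knocked about (distance of rod_mid from where it was at the start of the episode above 0.025 m).
It fails at once if a bystander on the bench is pushed away (distance of any of marker_mid, white_bottle_mid, amber_bottle_mid, timer_mid from where it was at the start of the episode above 0.025 m).
It also fails if it takes over 72 s, if anything falls off the work surface, if the arm or the gripper's body presses on something with over 40 N, if the wrist force passes 120 N, or if a joint passes its speed limit or range.

## Working session

There is one attempt and no reset: what is moved stays moved. The work goes in short steps, Python scripts to look and compute and a tool call to move; the robot and the scene stay as the last step left them, time stands still between calls to the robot, and variables do not carry over. Pictures are saved under pics/ and viewed, at most 10 in all, crops included, and the job is handed in when it is done.

Besides the shell and the picture viewer there is one more tool, called after "Request:" as name([rows], argument=value, ...), one row to a line, values as JSON. step_arm: Moves the arm, as the interface text tells. Its arguments: {"type":"object","properties":{"commands":{"type":"array"},"gripper":{"type":"number"},"force":{"type":"number"}},"required":["commands"]}

```bash
mkdir -p pics
cat > h.py <<'E'
import numpy as np, cv2
from bench import ctrl
from scipy.spatial.transform import Rotation as Ro
def cam(n):
    m=ctrl.camera_model(n); return m,np.array(m["R"]),np.array(m["t"])
def ray(n,u,v):
    m,R,t=cam(n)
    d=np.array([(u-m["cx"])/m["fx"],(v-m["cy"])/m["fy"]]); s=d.copy()
    for _ in range(30): s=d/(1+m["k1"]*(s@s))
    return -R.T@t, R.T@np.array([s[0],s[1],1])
def onz(n,u,v,z):
    o,d=ray(n,u,v); return o+d*(z-o[2])/d[2]
def proj(n,X):
    m,R,t=cam(n); c=R@np.array(X)+t; s=c[:2]/c[2]; s=s*(1+m["k1"]*(s@s))
    return np.array([m["fx"]*s[0]+m["cx"],m["fy"]*s[1]+m["cy"]])
def tri(p,q):
    (a,d),(b,e)=ray("top",*p),ray("scene",*q)
    k=np.linalg.lstsq(np.c_[d,-e],b-a,rcond=None)[0]
    return (a+d*k[0]+b+e*k[1])/2, np.linalg.norm(a+d*k[0]-b-e*k[1])
def snap(n,f):
    im=ctrl.get_image(n)[:,:,::-1].copy(); cv2.imwrite("pics/"+f,im); return im
def tool(dX):
    return Ro.from_rotvec(ctrl.get_state()["tool_rot"]).inv().apply(dX)
E
python3 - <<'E'
from h import *
for n in("top","scene"):
    im=snap(n,n+"0.png"); m,R,t=cam(n); print(n,m["fx"],m["k1"],-R.T@t,R[2])
s=ctrl.get_state();print(s["time"],s["position"],s["tool_rot"],s["ft_force"],s["grip_width"])
print(Ro.from_rotvec(s["tool_rot"]).as_matrix())
E
```

```text
top 448.7848025923002 -0.0028573213485312697 [ 0.23869863 -0.12875655  1.38955843] [ 0.19141141  0.01981601 -0.98130984]
scene 537.2538682469426 0.00039146851177915574 [-0.09162147 -1.15122587  0.8107605 ] [ 0.41724239  0.75713786 -0.50264406]
0.1 [0.15874308 0.62975495 0.19946261] [-3.86710441e-01 -3.11762091e+00  2.73192692e-03] [ 0.18883543 -0.03726958 -0.26532198] 0.9975336985326826
[[-9.69694341e-01  2.44321100e-01 -2.91778463e-04]
 [ 2.44321236e-01  9.69692832e-01 -1.71637799e-03]
 [-1.36411875e-04 -1.73564970e-03 -9.99998484e-01]]
```

View pics/top0.png

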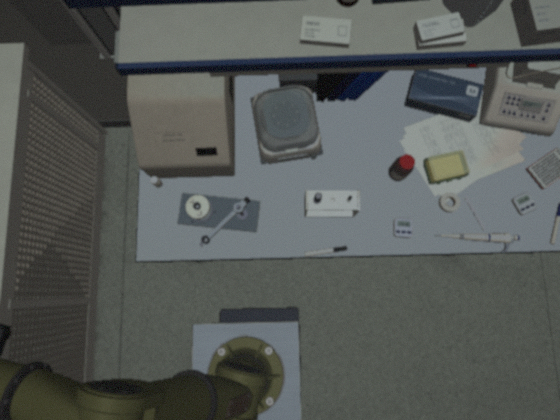

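View pics/scene0.png

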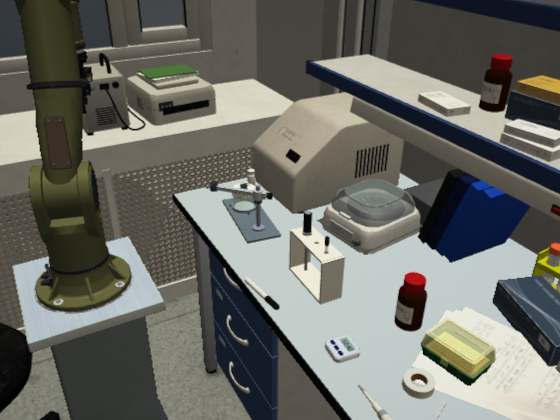

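The top view shows the jar lid at about (197,207), the post at (246,201), the arm bush at (205,240), the rest at (332,203) with the handle at (318,198) and the rod at (350,201). In the scene view the handle is at (307,222). Next I'll enlarge both.

Run:
```python
from h import *
a=cv2.imread("pics/top0.png")[180:260,165:375]; b=cv2.imread("pics/scene0.png")[165:305,195:355]
cv2.imwrite("pics/c.png",cv2.convertScaleAbs(np.vstack([cv2.resize(a,(756,288),interpolation=cv2.INTER_CUBIC)]),alpha=1.5))
cv2.imwrite("pics/d.png",cv2.convertScaleAbs(cv2.resize(b,(640,560),interpolation=cv2.INTER_CUBIC),alpha=1.3))
```

```text
(no output)
```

View pics/c.png

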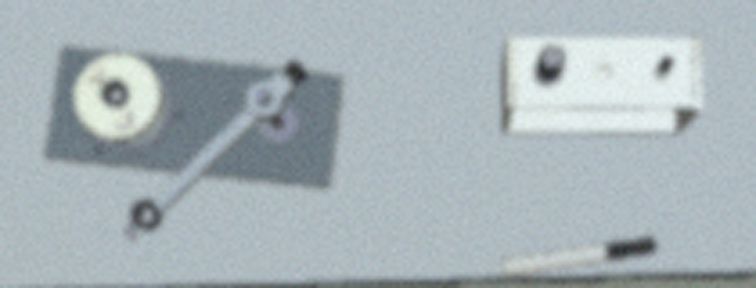

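View pics/d.png

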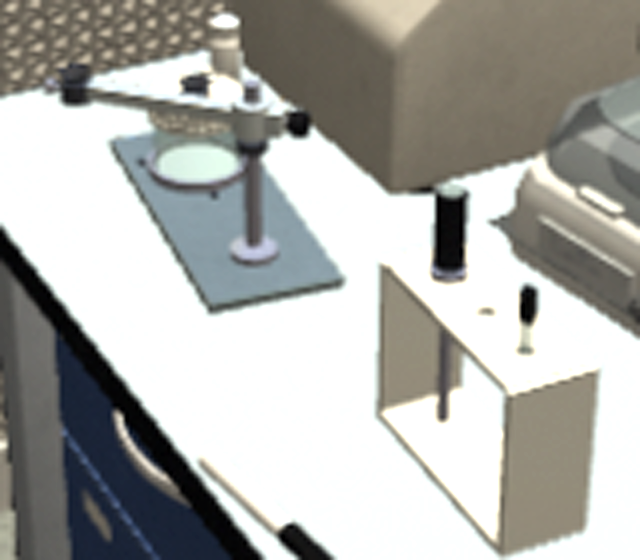

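The crops show (in full pixels): top: port ≈(196.6,206), guide bush ≈(205.2,239.4), post clamp ≈(238.3,206.5), rest hole row; scene: handle axis at (307,222), post top (258,187), guide (213.5,183.5).

Run:
```python
from h import *
T=lambda u,v:((u+.5)/3.6-.5+165,(v+.5)/3.6-.5+180)
S=lambda u,v:((u+.5)/4-.5+195,(v+.5)/4-.5+165)
port=onz("top",*T(115,95),.088);guide=onz("top",*T(146,214),.137);post=onz("top",*T(265,97),.14)
print("port",port,"guide",guide,"post",post, np.linalg.norm((port-post)[:2]),np.linalg.norm((guide-post)[:2]))
print("port s",onz("scene",*S(197,83),.088),"guide s",onz("scene",*S(75,74),.137),"post s",onz("scene",*S(253,86),.15))
# plate corners
c=np.array([onz("top",*T(*p),.014)[:2] for p in((62,46),(343,75),(330,187),(45,157))]);print("plate",c,c.mean(0))
ax=(c[0]+c[3]-c[1]-c[2])/2;print("ax",ax,np.arctan2(-ax[0],ax[1]),np.linalg.norm(ax))
# rest: top corners
r=np.array([onz("top",*T(*p),.118)[:2] for p in((510,38),(702,38),(702,108),(508,108))]);print("rest",r,r.mean(0))
ax=(r[0]+r[3]-r[1]-r[2])/2;u=ax/np.linalg.norm(ax);print("yaw",np.arctan2(-ax[0],ax[1]),np.linalg.norm(ax), r.mean(0)+.045*u, r.mean(0)-.045*u)
# handle in scene: axis top and bottom
print("handle s top",onz("scene",*S(453,188),.176),"collar s",onz("scene",*S(449,273),.118),"handle t top",onz("top",*T(553,54),.176),"hole s",onz("scene",*S(487,311),.118))
s=ctrl.get_state();print(s["time"])
```

```text
port [0.49310182 0.13235825 0.088     ] guide [0.38815808 0.09713331 0.137     ] post [0.47809601 0.00303075 0.14      ] 0.1301951547701109 0.1301695954408758
port s [0.49449022 0.12829943 0.088     ] guide s [0.38618372 0.09268806 0.137     ] post s [ 0.47551163 -0.00277871  0.15      ]
plate [[ 0.55259445  0.19437809]
 [ 0.5198636  -0.05178917]
 [ 0.42208946 -0.03907015]
 [ 0.45457613  0.20743892]] [0.48728091 0.07773942]
ax [0.03260876 0.24633817] -0.13160879829009023 0.24848707246622415
rest [[ 0.52530763 -0.19271939]
 [ 0.52098256 -0.34666165]
 [ 0.46391343 -0.34334278]
 [ 0.46808105 -0.18908848]] [ 0.49457117 -0.26795307]
yaw -0.027549119800837345 0.1541567796640705 [ 0.49581072 -0.22297015] [ 0.49333162 -0.312936  ]
handle s top [ 0.49906312 -0.22017382  0.176     ] collar s [ 0.49760317 -0.22189872  0.118     ] handle t top [ 0.49874311 -0.22226858  0.176     ] hole s [ 0.49573825 -0.26811768  0.118     ]
0.1
```

Add to h.py:
```python
def plan(X,head=None):
    """travel in tool axes to world X; turn about tool z (deg) to bring tool y to heading head (deg, mod 180)"""
    s=ctrl.get_state();R=Ro.from_rotvec(s["tool_rot"]).as_matrix();p=np.array(s["position"])
    h=np.degrees(np.arctan2(R[1,1],R[0,1]))
    out="t=%.2f pos=%s head=%.1f travel=%s"%(s["time"],p.round(4),h,(R.T@(np.array(X)-p)).round(4))
    if head is not None: out+=" turn=%.1f"%(-((head-h+90)%180-90))
    print(out,"tilt",R[:,2].round(3),"ft",np.round(s["ft_force"],1),"w %.3f f %.1f"%(s["grip_width"],s["grip_force"]),"q",np.round(s["joint_positions"],2))
```

```text
(no output)
```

Request:
step_arm([
  {"travel":[-0.036,-0.034,0],"turn":[0,0,4]},
  {"travel":[-0.072,-0.068,0],"turn":[0,0,8]},
  {"travel":[-0.108,-0.102,0],"turn":[0,0,12]},
  {"travel":[-0.144,-0.136,0],"turn":[0,0,16]},
  {"travel":[-0.18,-0.17,0],"turn":[0,0,20]},
], gripper=1.0)

```text
time: 0.6
position: [0.2926, 0.4194, 0.2001]
tool_rot: [-0.926, -3.002, 0.001]
ft_force: [1.8, 0.8, -0.5]
grip_width: 1.0
grip_force: 0.0
```

```bash
python3 -c "
from h import *
plan([.426,.057,.2],43.7)"
```

```text
t=0.60 pos=[0.2926 0.4194 0.2001] head=55.7 travel=[-3.145e-01 -2.242e-01  2.000e-04] turn=12.0 tilt [-0. -0. -1.] ft [ 1.8  0.8 -0.5] w 1.000 f 0.0 q [-1.1   0.03  0.09  1.79 -0.    1.32 -0.04]
```

Request:
step_arm([
  {"travel":[-0.039,-0.02,0],"turn":[0,0,2.4]},
  {"travel":[-0.078,-0.042,0],"turn":[0,0,4.8]},
  {"travel":[-0.117,-0.066,0],"turn":[0,0,7.2]},
  {"travel":[-0.156,-0.092,0],"turn":[0,0,9.6]},
  {"travel":[-0.195,-0.12,0],"turn":[0,0,12]},
])

```text
time: 1.1
position: [0.3862, 0.2109, 0.2002]
tool_rot: [-1.233, -2.889, -0.0]
ft_force: [0.5, -0.0, 0.8]
grip_width: 0.997
grip_force: 0.0
```

```bash
python3 -c "
from h import *
plan([.426,.057,.2],43.7)"
```

```text
t=1.10 pos=[0.3862 0.2109 0.2002] head=43.8 travel=[-0.1387 -0.0777  0.0002] turn=0.1 tilt [-0.  0. -1.] ft [ 0.5 -0.   0.8] w 0.997 f 0.0 q [-0.89 -0.15  0.3   1.95  0.04  1.33  0.16]
```

Request:
step_arm([
  {"travel":[-0.035,-0.019,0],"turn":[0,0,0]},
  {"travel":[-0.07,-0.039,0],"turn":[0,0,0]},
  {"travel":[-0.105,-0.059,0],"turn":[0,0,0]},
  {"travel":[-0.1387,-0.0777,0],"turn":[0,0,0]},
  {"travel":[-0.1387,-0.0777,0.02],"turn":[0,0,0]},
], gripper=0.5)

```text
time: 1.6
position: [0.4288, 0.0538, 0.1825]
tool_rot: [1.242, 2.881, 0.005]
ft_force: [0.3, 1.0, -1.0]
grip_width: 0.631
grip_force: 0.0
```

Run:
```python
from h import *
plan([.426,.057,.119],43.7)
a=snap("scene","s1.png")[140:280,180:340]; b=snap("top","t1.png")[165:265,165:305]
cv2.imwrite("pics/e.png",cv2.convertScaleAbs(np.hstack([cv2.resize(a,(480,420),interpolation=cv2.INTER_CUBIC)[:,:400],cv2.resize(b,(400,420),interpolation=cv2.INTER_CUBIC)]),alpha=1.4))
```

```text
t=1.60 pos=[0.4288 0.0538 0.1825] head=43.4 travel=[ 0.0045 -0.0001  0.0635] turn=-0.3 tilt [ 0.005  0.001 -1.   ] ft [ 0.3  1.  -1. ] w 0.631 f 0.0 q [-0.75 -0.19  0.51  2.    0.09  1.3   0.48]
```

View pics/e.png

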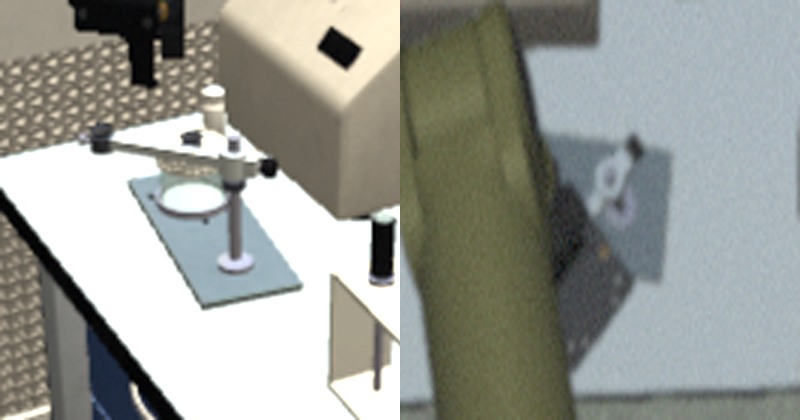

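The gripper sits over the bar (scene crop: fingers at (145,80) above it, bar from (100,138) to (235,165)). Descending.

Request:
step_arm([
  {"travel":[0.004,0,0.02],"turn":[0,0,0]},
  {"travel":[0.0045,0,0.04],"turn":[0,0,0]},
  {"travel":[0.0045,0,0.055],"turn":[0,0,0]},
  {"travel":[0.0045,0,0.0635],"turn":[0,0,0]},
  {"travel":[0.0045,0,0.0635],"turn":[0,0,0]},
])

```text
time: 2.2
position: [0.4219, 0.0626, 0.1162]
tool_rot: [-1.228, -2.89, 0.003]
ft_force: [-0.7, 1.0, -0.2]
grip_width: 0.503
grip_force: 0.0
```

Request:
step_arm([
  {"travel":[0,0,0],"turn":[0,0,0]},
  {"travel":[0,0,0],"turn":[0,0,0]},
  {"travel":[0,0,0],"turn":[0,0,0]},
  {"travel":[0,0,0],"turn":[0,0,0]},
  {"travel":[0,0,0],"turn":[0,0,0]},
], gripper=0.1, force=10)

```text
time: 2.7
position: [0.423, 0.0622, 0.1172]
tool_rot: [1.231, 2.89, 0.001]
ft_force: [-0.5, 0.8, -0.2]
grip_width: 0.148
grip_force: 0.0
```

```bash
python3 -c "
from h import *
plan([.426,.057,.119],43.7)"
```

```text
t=2.70 pos=[0.423  0.0622 0.1172] head=43.9 travel=[-0.0058 -0.0015 -0.0018] turn=0.2 tilt [ 0.  0. -1.] ft [-0.5  0.8 -0.2] w 0.148 f 0.0 q [-0.75 -0.13  0.52  2.09  0.07  1.16  0.5 ]
```

Request:
step_arm([
  {"travel":[0,0,0],"turn":[0,0,0]},
  {"travel":[0,0,0],"turn":[0,0,0]},
  {"travel":[0,0,0],"turn":[0,0,0]},
], gripper=0.0, force=15)

```text
time: 3.0
position: [0.4228, 0.0621, 0.117]
tool_rot: [1.231, 2.89, 0.0]
ft_force: [0.2, 0.0, -0.9]
grip_width: 0.011
grip_force: 0.0
```

Run:
```python
from h import *
# post from plate/port (avg views)
port=np.array([.4935,.131]);post=np.array([.4775,.002])
hp=np.arctan2(*(port-post)[::-1]);s=ctrl.get_state();p=np.array(s["position"][:2]);r=np.linalg.norm(p-post);h0=np.arctan2(*(p-post)[::-1])
print("r",r,"bar head",np.degrees(h0),"target",np.degrees(hp))
R=Ro.from_rotvec(s["tool_rot"]).as_matrix()
for k in range(1,11):
    h=h0+(hp-h0)*k/10;q=post+r*np.array([np.cos(h),np.sin(h)]);print(k,(R.T@np.r_[q-p,0]).round(4),round(-np.degrees(h-h0),1))
plan([*q,.119],np.degrees(hp)-90)
```

```text
r 0.08126655993895145 bar head 132.26411521376426 target 82.9296551798424
1 [-0.0005  0.007   0.    ] 4.9
2 [-0.0016  0.0139  0.    ] 9.9
3 [-0.0033  0.0207  0.    ] 14.8
4 [-0.0055  0.0273  0.    ] 19.7
5 [-0.0084  0.0337  0.    ] 24.7
6 [-0.0117  0.0398  0.    ] 29.6
7 [-0.0156  0.0457  0.    ] 34.5
8 [-0.02    0.0511  0.    ] 39.5
9 [-0.0248  0.0562  0.    ] 44.4
10 [-0.03    0.0608  0.    ] 49.3
t=3.00 pos=[0.4228 0.0621 0.117 ] head=43.9 travel=[-0.03    0.0608 -0.002 ] turn=50.9 tilt [ 0.  0. -1.] ft [ 0.2  0.  -0.9] w 0.011 f 0.0 q [-0.75 -0.13  0.52  2.1   0.07  1.16  0.5 ]
```

The fingers shut past the 12 mm bar, so it is not between them. I'll look.

Run:
```python
from h import *
a=snap("scene","s2.png")[140:250,190:310]
s=ctrl.get_state();p=np.array(s["position"]);print("tip proj in crop*5",(proj("scene",p-[0,0,.014])-[190,140]+.5)*5,"tcp",(proj("scene",p)-[190,140]+.5)*5)
cv2.imwrite("pics/f.png",cv2.convertScaleAbs(cv2.resize(a,(600,550),interpolation=cv2.INTER_CUBIC),alpha=1.3))
```

```text
tip proj in crop*5 [205.33071006 281.21779171] tcp [204.39687569 258.86759249]
```

View pics/f.png

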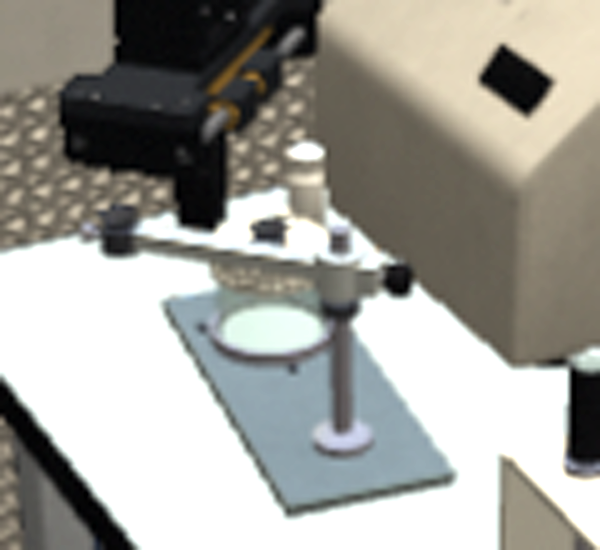

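Run:
```python
from h import *
f=lambda u,v:((u+.5)/5-.5+190,(v+.5)/5-.5+140)
for z in(.103,.12,.137): print(z,onz("scene",*f(200,225),z))
print("bar",[onz("scene",*f(u,v),.13) for u,v in((140,230),(200,238),(300,252))])
s1=proj("scene",[.4288,.0538,.1685]);print("e.png tip expected",(s1-[180,140]+.5)*3,"seen 145,85")
import glob
g=cv2.imread("pics/s2.png");
print("guide now",onz("scene",*f(120,215),.137),"port",onz("scene",*f(270,227),.088),"post",onz("scene",*f(341,232),.15))
```

```text
0.103 [0.44802026 0.12518696 0.103     ]
0.12 [0.43505837 0.09452826 0.12      ]
0.137 [0.42209649 0.06386956 0.137     ]
bar [array([0.39567352, 0.08628368, 0.13      ]), array([0.42106045, 0.06219066, 0.13      ]), array([0.46245483, 0.02188102, 0.13      ])]
e.png tip expected [160.36558958 107.09302326] seen 145,85
guide now [0.38795973 0.09535794 0.137     ] port [0.49480507 0.13085021 0.088     ] post [ 0.47566043 -0.00203367  0.15      ]
```

Run:
```python
from h import *
s=ctrl.get_state();p=np.array(s["position"]);R=Ro.from_rotvec(s["tool_rot"]).as_matrix()
for y in(-.095,.095):
  for x in(-.0375,.0375): print(x,y,((proj("scene",p+R@[x,y,-.056])-[190,140]+.5)*5).round())
print("tip edges",[((proj("scene",p+R@[x,0,.014])-[190,140]+.5)*5).round() for x in(-.0095,.0095)])
print(s["joint_torque"],s["ft_force"])
a=cv2.imread("pics/s2.png")[60:250,150:330]
cv2.imwrite("pics/g.png",cv2.convertScaleAbs(cv2.resize(a,(568,600),interpolation=cv2.INTER_CUBIC),alpha=2.2,beta=20))
```

```text
-0.0375 -0.095 [199. 255.]
0.0375 -0.095 [ 63. 234.]
-0.0375 0.095 [325. 107.]
0.0375 0.095 [202.  89.]
tip edges [array([221., 284.]), array([189., 279.])]
[ 2.36843880e-03 -1.81186277e+01 -1.86339878e+00 -2.91581261e+01
 -3.37603362e-02  6.99784211e-02 -6.00009821e-05] [ 0.12323879 -0.02528841 -1.29536162]
```

View pics/g.png

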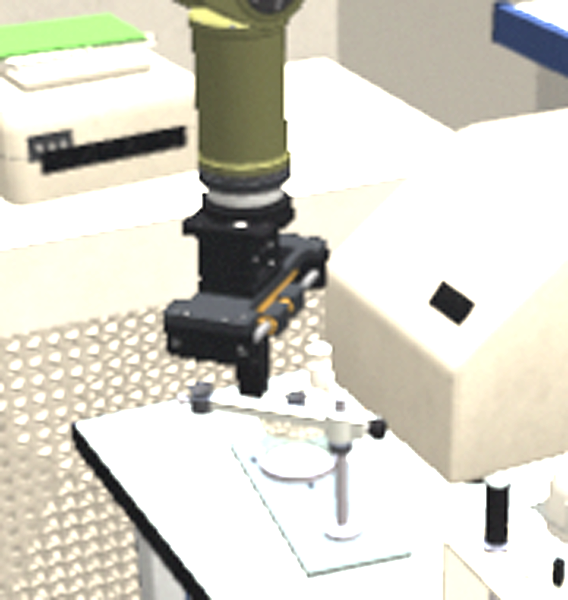

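The gripper's tips at about (253,390) appear above the bar, higher than the reported pose says. I'll check xy against the top view.

Run:
```python
from h import *
im=snap("top","t2.png")
s=ctrl.get_state();p=np.array(s["position"]);R=Ro.from_rotvec(s["tool_rot"]).as_matrix()
sc=lambda q:((np.array(q)-[185,180]+.5)*7).round()
for dz in(0,.035):
  print(dz,[sc(proj("top",p+[0,0,dz]+R@[x,-.095,-.1])) for x in(-.0375,.0375)],[sc(proj("top",p+[0,0,dz]+R@[x,-.095,-.06])) for x in(-.0375,.0375)])
cv2.imwrite("pics/i.png",cv2.convertScaleAbs(cv2.resize(im[180:265,185:290],(735,595),interpolation=cv2.INTER_CUBIC),alpha=1.8))
```

```text
0 [array([446., 405.]), array([302., 547.])] [array([455., 417.]), array([316., 555.])]
0.035 [array([438., 394.]), array([290., 540.])] [array([447., 406.]), array([304., 548.])]
```

View pics/i.png

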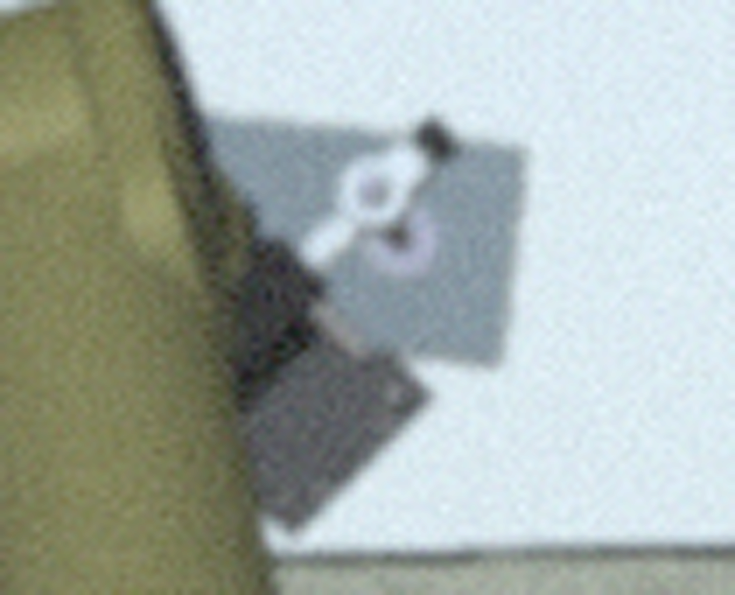

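Corners at (432,398) and (290,532): xy agrees with the state, but the tool really is ~35 mm higher than it reports. I'll open and descend the rest gradually, watching the force.

Request:
step_arm([
  {"travel":[0,0,0],"turn":[0,0,0]},
  {"travel":[0,0,0],"turn":[0,0,0]},
  {"travel":[0,0,0],"turn":[0,0,0]},
  {"travel":[0,0,0],"turn":[0,0,0]},
  {"travel":[0,0,0.004],"turn":[0,0,0]},
], gripper=0.5)

```text
time: 3.6
position: [0.4233, 0.0623, 0.1132]
tool_rot: [1.231, 2.89, 0.001]
ft_force: [-0.0, -0.8, 1.0]
grip_width: 0.372
grip_force: 0.0
```

Request:
step_arm([
  {"travel":[0,0,0.006],"turn":[0,0,0]},
  {"travel":[0,0,0.012],"turn":[0,0,0]},
  {"travel":[0,0,0.018],"turn":[0,0,0]},
  {"travel":[0,0,0.023],"turn":[0,0,0]},
  {"travel":[0,0,0.023],"turn":[0,0,0]},
])

```text
time: 4.1
position: [0.4222, 0.0619, 0.089]
tool_rot: [-1.231, -2.889, 0.002]
ft_force: [0.5, 0.5, -0.1]
grip_width: 0.497
grip_force: 0.0
```

Request:
step_arm([
  {"travel":[0,0,0],"turn":[0,0,0]},
  {"travel":[0,0,0],"turn":[0,0,0]},
  {"travel":[0,0,0],"turn":[0,0,0]},
  {"travel":[0,0,0],"turn":[0,0,0]},
  {"travel":[0,0,0],"turn":[0,0,0]},
], gripper=0.0, force=15)

```text
time: 4.6
position: [0.423, 0.0622, 0.0901]
tool_rot: [1.231, 2.89, 0.0]
ft_force: [0.1, -1.0, 1.0]
grip_width: 0.14
grip_force: 15.0
```

Run:
```python
from h import *
plan([.4228,.0621,.08],42.3)
im=snap("scene","s3.png")
cv2.imwrite("pics/j.png",cv2.convertScaleAbs(cv2.resize(im[130:240,190:310],(600,550),interpolation=cv2.INTER_CUBIC),alpha=1.8,beta=15))
```

```text
t=4.60 pos=[0.423  0.0622 0.0901] head=43.9 travel=[ 0.0001 -0.0002  0.0101] turn=1.6 tilt [ 0.  0. -1.] ft [ 0.1 -1.   1. ] w 0.140 f 15.0 q [-0.75 -0.1   0.53  2.13  0.05  1.1   0.51]
```

Bar gripped (0.14 = 12 mm). Swinging along the arc.

Request:
step_arm([
  {"travel":[-0.0005,0.007,0],"turn":[0,0,4.9]},
  {"travel":[-0.0016,0.0139,0],"turn":[0,0,9.9]},
  {"travel":[-0.0033,0.0207,0],"turn":[0,0,14.8]},
  {"travel":[-0.0055,0.0273,0],"turn":[0,0,19.7]},
  {"travel":[-0.0084,0.0337,0],"turn":[0,0,24.7]},
])

```text
time: 5.15
position: [0.452, 0.0797, 0.0901]
tool_rot: [-1.823, -2.555, 0.002]
ft_force: [-3.8, 0.1, 4.5]
grip_width: 0.13
grip_force: 15.0
```

Request:
step_arm([
  {"travel":[-0.0005,0.007,0],"turn":[0,0,4.9]},
  {"travel":[-0.0016,0.0139,0],"turn":[0,0,9.9]},
  {"travel":[-0.0033,0.0207,0],"turn":[0,0,14.8]},
  {"travel":[-0.0055,0.0273,0],"turn":[0,0,19.7]},
  {"travel":[-0.0084,0.0337,0],"turn":[0,0,24.7]},
])

```text
time: 5.65
position: [0.4863, 0.0836, 0.0901]
tool_rot: [-2.327, -2.106, 0.002]
ft_force: [-5.0, 1.0, 4.9]
grip_width: 0.135
grip_force: 15.0
```

Request:
step_arm([
  {"travel":[0,0,0],"turn":[0,0,0]},
  {"travel":[0,0,0],"turn":[0,0,0]},
  {"travel":[0,0,0],"turn":[0,0,0]},
])

```text
time: 5.95
position: [0.4875, 0.0835, 0.0901]
tool_rot: [-2.324, -2.113, -0.002]
ft_force: [-1.9, 3.8, 2.7]
grip_width: 0.137
grip_force: 15.1
```

Run:
```python
from h import *
plan([.4875,.0826,.09],-7.1)
im=snap("scene","s4.png");im2=snap("top","t4.png")
cv2.imwrite("pics/k.png",cv2.convertScaleAbs(np.hstack([cv2.resize(im[130:240,200:280],(400,550),interpolation=cv2.INTER_CUBIC),cv2.resize(im2[160:270,180:260],(400,550),interpolation=cv2.INTER_CUBIC)]),alpha=1.8,beta=15))
```

```text
t=5.95 pos=[0.4875 0.0835 0.0901] head=-5.4 travel=[-0.0009  0.0001  0.0001] turn=1.7 tilt [ 0.     0.001 -1.   ] ft [-1.9  3.8  2.7] w 0.137 f 15.1 q [-0.74  0.08  0.54  1.98 -0.05  1.09 -0.27]
```

View pics/k.png

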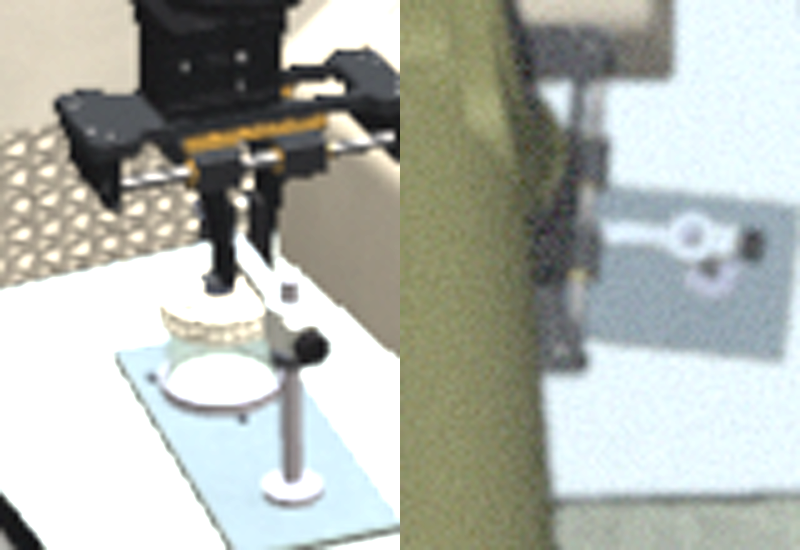

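The bar now runs toward the jar with the bush at about (217,285) in the scene crop, over the lid. I'll release, rise, then measure numerically.

Request:
step_arm([
  {"travel":[0,0,0],"turn":[0,0,0]},
  {"travel":[0,0,0],"turn":[0,0,0]},
  {"travel":[0,0,0],"turn":[0,0,0]},
  {"travel":[0,0,0],"turn":[0,0,0]},
  {"travel":[0,0,-0.02],"turn":[0,0,0]},
], gripper=0.5)

```text
time: 6.55
position: [0.4855, 0.0816, 0.1079]
tool_rot: [-2.325, -2.11, 0.008]
ft_force: [0.0, 0.2, -0.5]
grip_width: 0.466
grip_force: 0.0
```

Request:
step_arm([
  {"travel":[0,0,-0.03],"turn":[0,0,0]},
  {"travel":[0,0,-0.06],"turn":[0,0,0]},
  {"travel":[0.04,0,-0.09],"turn":[0,0,6]},
  {"travel":[0.08,0,-0.09],"turn":[0,0,12]},
  {"travel":[0.12,0,-0.09],"turn":[0,0,18]},
])

```text
time: 7.05
position: [0.5002, 0.2033, 0.2015]
tool_rot: [2.632, 1.715, 0.005]
ft_force: [0.9, -0.3, -0.8]
grip_width: 0.502
grip_force: 0.0
```

Run:
```python
from h import *
plan([.4975,-.222,.19],-60)
```

```text
t=7.05 pos=[0.5002 0.2033 0.2015] head=-23.8 travel=[-0.3901  0.1694  0.0107] turn=36.2 tilt [ 0.003  0.002 -1.   ] ft [ 0.9 -0.3 -0.8] w 0.502 f 0.0 q [-0.85  0.08  0.44  1.74 -0.04  1.32 -0.82]
```

I went the wrong way (tool x now points to +y), but made no contact. Heading back to the rest.

Request:
step_arm([
  {"travel":[-0.045,0.01,-0.01],"turn":[0,0,4]},
  {"travel":[-0.09,0.03,-0.01],"turn":[0,0,8]},
  {"travel":[-0.13,0.05,-0.01],"turn":[0,0,12]},
  {"travel":[-0.17,0.07,-0.01],"turn":[0,0,16]},
  {"travel":[-0.21,0.09,-0.01],"turn":[0,0,20]},
])

```text
time: 7.55
position: [0.4976, -0.0286, 0.21]
tool_rot: [2.888, 1.235, 0.001]
ft_force: [0.9, 0.1, -0.1]
grip_width: 0.501
grip_force: 0.0
```

Run:
```python
from h import *
plan([.4975,-.222,.19],-60)
```

```text
t=7.55 pos=[ 0.4976 -0.0286  0.21  ] head=-43.7 travel=[-0.1399  0.1335  0.02  ] turn=16.3 tilt [ 0.001  0.    -1.   ] ft [ 0.9  0.1 -0.1] w 0.501 f 0.0 q [-0.65 -0.03  0.65  1.82  0.02  1.34 -0.77]
```

Request:
step_arm([
  {"travel":[-0.028,0.027,0],"turn":[0,0,3]},
  {"travel":[-0.056,0.054,0],"turn":[0,0,6]},
  {"travel":[-0.084,0.081,0],"turn":[0,0,10]},
  {"travel":[-0.112,0.108,0.005],"turn":[0,0,13]},
  {"travel":[-0.14,0.1335,0.01],"turn":[0,0,16]},
], gripper=0.7)

```text
time: 8.05
position: [0.498, -0.2219, 0.2001]
tool_rot: [3.032, 0.822, 0.001]
ft_force: [0.3, 0.2, -0.6]
grip_width: 0.697
grip_force: 0.0
```

Run:
```python
from h import *
def dark(im,c,r,th=None):
    g=cv2.GaussianBlur(cv2.cvtColor(im,cv2.COLOR_BGR2GRAY),(3,3),0); y,x=np.mgrid[:g.shape[0],:g.shape[1]]
    m=np.hypot(x-c[0],y-c[1])<r; bg=np.median(g[m]); w=np.clip(bg*.75-g,0,None)*m
    return (x*w).sum()/w.sum(),(y*w).sum()/w.sum(),bg,g[m].min(),(w>0).sum()
i0=cv2.imread("pics/top0.png"); d=dark(i0,(196.6,206),7); print("port px",d,onz("top",*d[:2],.088))
d=dark(i0,(205.2,239.4),7); print("guide0",d,onz("top",*d[:2],.137))
im=snap("top","t5.png"); g=proj("top",[.4935,.131,.137]); d=dark(im,g,8); print("guide exp",g,d,onz("top",*d[:2],.137))
sc=snap("scene","s5.png"); g=proj("scene",[.4935,.131,.137]); print("scene exp",g)
print("box",tri((233,175),(294.5,181)))
plan([.4975,-.222,.11],-60)
cv2.imwrite("pics/l.png",cv2.convertScaleAbs(np.hstack([cv2.resize(im[190:230,175:255],(400,200),interpolation=cv2.INTER_CUBIC),np.zeros((200,10,3),np.uint8)])))
big=lambda a,w,h:cv2.resize(a,(w,h),interpolation=cv2.INTER_CUBIC)
cv2.imwrite("pics/l.png",cv2.convertScaleAbs(np.hstack([np.vstack([big(im[190:235,180:250],392,252),big(sc[160:230,215:285],392,345)]),big(sc[160:310,270:370],392,597)]),alpha=1.6))
```

```text
port px (np.float64(196.11298414609672), np.float64(205.09853501906483), np.float64(132.5), np.uint8(65), np.int64(37)) [0.49594872 0.13379204 0.088     ]
guide0 (np.float64(204.11757105943153), np.float64(238.91214470284237), np.float64(99.0), np.uint8(57), np.int64(30)) [0.38871855 0.10017856 0.137     ]
guide exp [193.67201044 202.68053441] (np.float64(193.4748387096774), np.float64(203.70924731182797), np.float64(117.0), np.uint8(45), np.int64(50)) [0.49051642 0.13152864 0.137     ]
scene exp [242.75207072 169.97960935]
box (array([0.58520258, 0.0140058 , 0.12970624]), np.float64(0.02418262956455603))
t=8.15 pos=[ 0.4958 -0.2269  0.1997] head=-60.1 travel=[ 0.0042 -0.0036  0.0897] turn=-0.1 tilt [-0.001 -0.004 -1.   ] ft [ 0.1  0.7 -0.2] w 0.697 f 0.0 q [-0.42  0.12  0.87  1.74 -0.09  1.32 -0.58]
```

View pics/l.png

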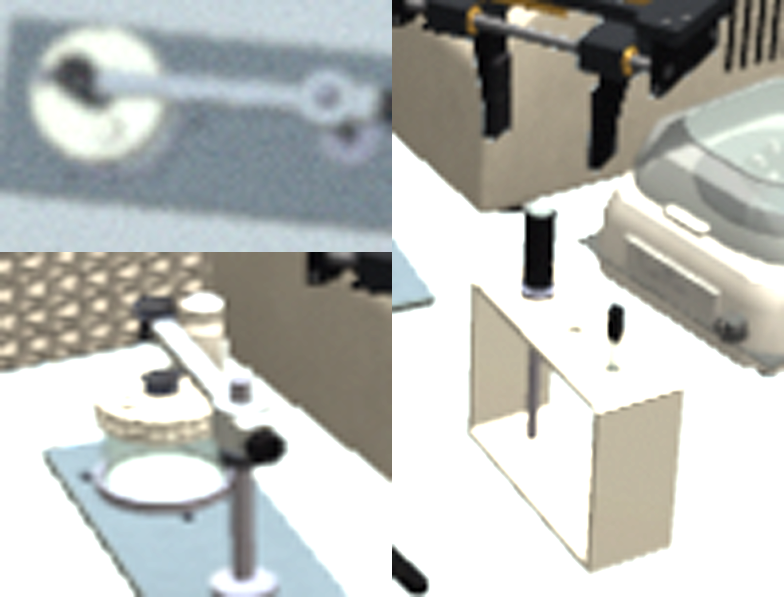

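The bush sits over the port (top: (193.3,203.2); scene: mouth (242.7,170.8), against an expected (242.8,170.0)), so the alignment is within about 2 mm. The fingers straddle the handle from above. Descending to grip it.

Request:
step_arm([
  {"travel":[0,0,0.02],"turn":[0,0,0]},
  {"travel":[0,0,0.04],"turn":[0,0,0]},
  {"travel":[0,0,0.06],"turn":[0,0,0]},
  {"travel":[0,0,0.078],"turn":[0,0,0]},
  {"travel":[0,0,0.09],"turn":[0,0,0]},
])

```text
time: 8.65
position: [0.4975, -0.2192, 0.1086]
tool_rot: [-3.03, -0.826, 0.002]
ft_force: [-0.2, 0.9, 0.4]
grip_width: 0.7
grip_force: 0.0
```

Request:
step_arm([
  {"travel":[0,0,0],"turn":[0,0,0]},
  {"travel":[0,0,0],"turn":[0,0,0]},
  {"travel":[0,0,0],"turn":[0,0,0]},
  {"travel":[0,0,0],"turn":[0,0,0]},
  {"travel":[0,0,0],"turn":[0,0,0]},
], gripper=0.35, force=5)

```text
time: 9.15
position: [0.4986, -0.22, 0.1106]
tool_rot: [3.031, 0.825, 0.002]
ft_force: [0.2, -0.1, 0.6]
grip_width: 0.38
grip_force: 0.0
```

Request:
step_arm([
  {"travel":[0,0,0],"turn":[0,0,0]},
  {"travel":[0,0,0],"turn":[0,0,0]},
  {"travel":[0,0,0],"turn":[0,0,0]},
  {"travel":[0,0,0],"turn":[0,0,0]},
  {"travel":[0,0,0],"turn":[0,0,0]},
], gripper=0.1, force=5)

```text
time: 9.65
position: [0.4983, -0.2201, 0.1101]
tool_rot: [3.031, 0.825, 0.001]
ft_force: [0.0, -0.3, 1.2]
grip_width: 0.229
grip_force: 5.0
```

Run:
```python
from h import *
plan([.4935,.131,.25],-60)
big=lambda u,v:(( u+.5)/5.6-.5+180,(v+.5)/5.6-.5+190)
print("guide t",onz("top",*big(77,76),.137),"guide s",onz("scene",242.7,170.8,.137),"port s",onz("scene",243.9,186.4,.088))
```

```text
t=9.65 pos=[ 0.4983 -0.2201  0.1101] head=-59.5 travel=[ 0.1738 -0.3051 -0.14  ] turn=0.5 tilt [ 0.001 -0.    -1.   ] ft [ 0.  -0.3  1.2] w 0.229 f 5.0 q [-0.39  0.21  0.85  1.85 -0.17  1.15 -0.52]
guide t [0.49212594 0.13193813 0.137     ] guide s [0.49103835 0.1261258  0.137     ] port s [0.491753   0.12234506 0.088     ]
```

Request:
step_arm([
  {"travel":[0,0,0],"turn":[0,0,0]},
  {"travel":[0,0,-0.005],"turn":[0,0,0]},
  {"travel":[0,0,-0.02],"turn":[0,0,0]},
  {"travel":[0,0,-0.045],"turn":[0,0,0]},
  {"travel":[0,0,-0.07],"turn":[0,0,0]},
], force=25)

```text
time: 10.15
position: [0.4978, -0.2199, 0.1814]
tool_rot: [-3.031, -0.825, 0.001]
ft_force: [1.5, -0.3, -2.2]
grip_width: 0.225
grip_force: 25.0
```

Request:
step_arm([
  {"travel":[0,0,-0.025],"turn":[0,0,0]},
  {"travel":[0,0,-0.05],"turn":[0,0,0]},
  {"travel":[0,0,-0.075],"turn":[0,0,0]},
  {"travel":[0,0,-0.09],"turn":[0,0,0]},
  {"travel":[0,0,-0.09],"turn":[0,0,0]},
])

```text
time: 10.65
position: [0.499, -0.2203, 0.2724]
tool_rot: [3.03, 0.825, 0.005]
ft_force: [0.5, -0.3, -1.3]
grip_width: 0.223
grip_force: 25.0
```

Run:
```python
from h import *
plan([.4935,.131,.27],-60)
```

```text
t=10.65 pos=[ 0.499  -0.2203  0.2724] head=-59.5 travel=[ 0.1734 -0.3056  0.0023] turn=0.5 tilt [ 0.004 -0.    -1.   ] ft [ 0.5 -0.3 -1.3] w 0.223 f 25.0 q [-0.45  0.07  0.87  1.63 -0.06  1.46 -0.61]
```

Request:
step_arm([
  {"travel":[0.01,-0.018,0],"turn":[0,0,0]},
  {"travel":[0.025,-0.044,0],"turn":[0,0,0]},
  {"travel":[0.042,-0.074,0],"turn":[0,0,0]},
  {"travel":[0.06,-0.105,0],"turn":[0,0,0]},
  {"travel":[0.077,-0.135,0],"turn":[0,0,0]},
])

```text
time: 11.15
position: [0.4949, -0.0629, 0.2686]
tool_rot: [-3.03, -0.825, 0.004]
ft_force: [0.3, 0.4, -1.2]
grip_width: 0.224
grip_force: 25.0
```

Request:
step_arm([
  {"travel":[0.018,-0.031,0],"turn":[0,0,0]},
  {"travel":[0.036,-0.062,0],"turn":[0,0,0]},
  {"travel":[0.054,-0.093,0],"turn":[0,0,0]},
  {"travel":[0.07,-0.12,0],"turn":[0,0,0]},
  {"travel":[0.082,-0.145,0],"turn":[0,0,0]},
])

```text
time: 11.65
position: [0.4921, 0.1038, 0.2684]
tool_rot: [3.031, 0.827, -0.004]
ft_force: [0.4, -0.4, -0.2]
grip_width: 0.222
grip_force: 25.0
```

Request:
step_arm([
  {"travel":[0.007,-0.012,0],"turn":[0,0,0]},
  {"travel":[0.0125,-0.0225,0],"turn":[0,0,0]},
  {"travel":[0.0125,-0.0225,0],"turn":[0,0,0]},
  {"travel":[0.0125,-0.0225,0],"turn":[0,0,0]},
  {"travel":[0.0125,-0.0225,0],"turn":[0,0,0]},
])

```text
time: 12.15
position: [0.4929, 0.126, 0.2701]
tool_rot: [3.032, 0.821, 0.0]
ft_force: [-1.1, -0.9, -0.3]
grip_width: 0.222
grip_force: 25.0
```

Run:
```python
from h import *
plan([.4925,.130,.27],-60)
im=snap("scene","s6.png"); t=snap("top","t6.png")
p=np.array(ctrl.get_state()["position"]);p[2]+=.039
for k in(0,-.02,-.032,-.06,-.1,-.142): print(k,proj("scene",p+[0,0,k]).round(1))
# dark runs per row around the stem
g=cv2.cvtColor(im,cv2.COLOR_BGR2GRAY)
for v in range(118,195,2): print(v,g[v,228:262].tolist())
```

```text
t=12.15 pos=[0.4929 0.126  0.2701] head=-59.7 travel=[ 0.0016 -0.0037  0.0001] turn=0.3 tilt [ 0. -0. -1.] ft [-1.1 -0.9 -0.3] w 0.222 f 25.0 q [-0.8  -0.02  0.49  1.7   0.01  1.46 -1.35]
0 [241.6 113.5]
-0.02 [241.8 120.5]
-0.032 [241.9 124.6]
-0.06 [242.2 134.2]
-0.1 [242.6 147.5]
-0.142 [242.9 161.1]
118 [220, 220, 219, 219, 219, 219, 177, 8, 12, 12, 9, 7, 7, 10, 9, 9, 7, 7, 8, 8, 7, 141, 222, 222, 221, 220, 221, 217, 210, 206, 204, 199, 189, 165]
120 [218, 218, 218, 219, 219, 220, 191, 120, 122, 93, 14, 12, 8, 10, 9, 10, 6, 7, 9, 38, 61, 117, 166, 151, 142, 120, 107, 107, 107, 106, 107, 106, 107, 108]
122 [218, 217, 218, 218, 214, 209, 207, 207, 204, 163, 44, 9, 9, 10, 10, 11, 36, 75, 101, 108, 108, 108, 107, 107, 106, 107, 108, 107, 107, 108, 108, 107, 107, 108]
124 [163, 148, 139, 118, 108, 108, 108, 108, 109, 97, 97, 117, 91, 72, 73, 99, 123, 92, 83, 109, 108, 108, 106, 106, 106, 107, 107, 107, 106, 106, 108, 106, 108, 108]
126 [106, 106, 106, 106, 108, 108, 108, 108, 108, 107, 93, 65, 66, 66, 69, 66, 83, 108, 109, 109, 109, 108, 108, 108, 109, 108, 109, 108, 108, 109, 108, 11
[... 4776 characters left out ...]
7, 130, 172, 184]
188 [208, 208, 205, 186, 203, 237, 237, 237, 233, 223, 224, 209, 151, 70, 47, 46, 42, 65, 105, 191, 237, 227, 164, 77, 128, 196, 204, 173, 78, 59, 68, 105, 173, 208]
190 [208, 208, 197, 171, 193, 231, 237, 225, 198, 206, 206, 218, 218, 237, 230, 226, 237, 237, 237, 237, 237, 238, 237, 212, 116, 165, 206, 184, 120, 100, 101, 126, 174, 207]
192 [208, 208, 208, 177, 104, 123, 159, 211, 218, 203, 226, 237, 238, 238, 237, 237, 237, 237, 237, 237, 235, 233, 231, 217, 160, 72, 91, 129, 157, 169, 171, 174, 168, 151]
194 [208, 208, 208, 188, 133, 109, 103, 95, 97, 102, 113, 95, 128, 157, 147, 157, 163, 151, 133, 116, 129, 107, 114, 130, 101, 73, 74, 77, 103, 168, 204, 201, 193, 192]
```

The stem is upright in the scene (col 241.6 at row 130, about 242.8 at row 158, tip at row 161, as predicted). The bush at row 172 is centred at col 242.3. I'll correct by about 4 mm and lower in small steps.

Request:
step_arm([
  {"travel":[0.0014,-0.0038,0.005],"turn":[0,0,0]},
  {"travel":[0.0014,-0.0038,0.015],"turn":[0,0,0]},
  {"travel":[0.0014,-0.0038,0.024],"turn":[0,0,0]},
  {"travel":[0.0014,-0.0038,0.03],"turn":[0,0,0]},
  {"travel":[0.0014,-0.0038,0.034],"turn":[0,0,0]},
])

```text
time: 12.75
position: [0.4914, 0.1315, 0.2348]
tool_rot: [3.031, 0.825, -0.002]
ft_force: [0.4, -0.3, -1.8]
grip_width: 0.221
grip_force: 25.0
```

Request:
step_arm([
  {"travel":[0,0,0.002],"turn":[0,0,0]},
  {"travel":[0,0,0.003],"turn":[0,0,0]},
  {"travel":[0,0,0.003],"turn":[0,0,0]},
])

```text
time: 13.05
position: [0.4921, 0.1319, 0.2332]
tool_rot: [-3.031, -0.825, -0.001]
ft_force: [0.6, 0.3, -0.2]
grip_width: 0.224
grip_force: 25.0
```

Run:
```python
from h import *
plan([.4922,.130,.23],-60)
```

```text
t=13.05 pos=[0.4921 0.1319 0.2332] head=-59.5 travel=[-0.0009  0.0017  0.0032] turn=0.5 tilt [ 0.001  0.    -1.   ] ft [ 0.6  0.3 -0.2] w 0.224 f 25.0 q [-0.8  -0.01  0.49  1.76  0.    1.39 -1.35]
```

Request:
step_arm([
  {"travel":[-0.0004,0.0008,0.002],"turn":[0,0,0]},
  {"travel":[-0.0004,0.0008,0.004],"turn":[0,0,0]},
  {"travel":[-0.0004,0.0008,0.006],"turn":[0,0,0]},
  {"travel":[-0.0004,0.0008,0.006],"turn":[0,0,0]},
])

```text
time: 13.45
position: [0.4923, 0.1314, 0.2268]
tool_rot: [-3.031, -0.826, -0.002]
ft_force: [1.6, 2.1, -1.5]
grip_width: 0.229
grip_force: 25.0
```

Request:
step_arm([
  {"travel":[0,0,0.002],"turn":[0,0,0]},
  {"travel":[0,0,0.004],"turn":[0,0,0]},
  {"travel":[0,0,0.004],"turn":[0,0,0]},
])

```text
time: 13.75
position: [0.492, 0.1311, 0.2228]
tool_rot: [-3.031, -0.825, -0.0]
ft_force: [2.6, 2.2, -0.6]
grip_width: 0.22
grip_force: 25.0
```

Request:
step_arm([
  {"travel":[0.0014,-0.0004,0],"turn":[0,0,0]},
  {"travel":[0.0014,-0.0004,0.003],"turn":[0,0,0]},
  {"travel":[0.0014,-0.0004,0.006],"turn":[0,0,0]},
  {"travel":[0.0014,-0.0004,0.006],"turn":[0,0,0]},
])

```text
time: 14.15
position: [0.4925, 0.1315, 0.2161]
tool_rot: [3.031, 0.825, -0.002]
ft_force: [0.9, 1.2, -1.8]
grip_width: 0.219
grip_force: 25.0
```

Run:
```python
from h import *
plan([.4922,.130,.145],-60)
```

```text
t=14.15 pos=[0.4925 0.1315 0.2161] head=-59.5 travel=[-0.001   0.0012  0.0711] turn=0.5 tilt [-0.001 -0.001 -1.   ] ft [ 0.9  1.2 -1.8] w 0.219 f 25.0 q [-0.8   0.    0.49  1.78 -0.    1.36 -1.35]
```

Request:
step_arm([
  {"travel":[0.0005,-0.0004,0.005],"turn":[0,0,0]},
  {"travel":[0.0005,-0.0004,0.011],"turn":[0,0,0]},
  {"travel":[0.0005,-0.0004,0.017],"turn":[0,0,0]},
  {"travel":[0.0005,-0.0004,0.023],"turn":[0,0,0]},
  {"travel":[0.0005,-0.0004,0.023],"turn":[0,0,0]},
])

```text
time: 14.65
position: [0.4927, 0.1324, 0.1928]
tool_rot: [3.031, 0.825, -0.002]
ft_force: [1.0, 0.6, -1.2]
grip_width: 0.227
grip_force: 25.0
```

Request:
step_arm([
  {"travel":[0,0,0.003],"turn":[0,0,0]},
  {"travel":[0,0,0.006],"turn":[0,0,0]},
  {"travel":[0,0,0.008],"turn":[0,0,0]},
  {"travel":[0,0,0.008],"turn":[0,0,0]},
])

```text
time: 15.05
position: [0.493, 0.1324, 0.1856]
tool_rot: [3.031, 0.825, -0.0]
ft_force: [0.7, 1.1, -0.8]
grip_width: 0.222
grip_force: 25.0
```

Request:
step_arm([
  {"travel":[0,0,0.002],"turn":[0,0,0]},
  {"travel":[0,0,0.004],"turn":[0,0,0]},
  {"travel":[0,0,0.006],"turn":[0,0,0]},
  {"travel":[0,0,0.006],"turn":[0,0,0]},
])

```text
time: 15.45
position: [0.4933, 0.1324, 0.1797]
tool_rot: [3.031, 0.825, 0.001]
ft_force: [1.9, 0.9, -2.4]
grip_width: 0.221
grip_force: 25.0
```

Request:
step_arm([
  {"travel":[0,0,0.003],"turn":[0,0,0]},
  {"travel":[0,0,0.006],"turn":[0,0,0]},
  {"travel":[0,0,0.008],"turn":[0,0,0]},
  {"travel":[0,0,0.008],"turn":[0,0,0]},
])

```text
time: 15.85
position: [0.4933, 0.1325, 0.1717]
tool_rot: [3.031, 0.825, 0.001]
ft_force: [2.1, 0.0, -2.3]
grip_width: 0.221
grip_force: 25.0
```

Request:
step_arm([
  {"travel":[0.0007,0.0004,0.004],"turn":[0,0,0]},
  {"travel":[0.0007,0.0004,0.008],"turn":[0,0,0]},
  {"travel":[0.0007,0.0004,0.012],"turn":[0,0,0]},
  {"travel":[0.0007,0.0004,0.013],"turn":[0,0,0]},
  {"travel":[0.0007,0.0004,0.013],"turn":[0,0,0]},
])

```text
time: 16.35
position: [0.4938, 0.1326, 0.1586]
tool_rot: [-3.031, -0.825, 0.001]
ft_force: [1.7, 1.1, -1.7]
grip_width: 0.224
grip_force: 25.0
```

Request:
step_arm([
  {"travel":[0,0,0.004],"turn":[0,0,0]},
  {"travel":[0,0,0.008],"turn":[0,0,0]},
  {"travel":[0,0,0.011],"turn":[0,0,0]},
  {"travel":[0,0,0.0125],"turn":[0,0,0]},
  {"travel":[0,0,0.0125],"turn":[0,0,0]},
])

```text
time: 16.85
position: [0.494, 0.1326, 0.1462]
tool_rot: [3.031, 0.825, 0.0]
ft_force: [2.6, 1.1, -2.3]
grip_width: 0.229
grip_force: 25.0
```

Run:
```python
from h import *
plan([.4935,.132,.145],-60)
im=snap("scene","s7.png"); g=cv2.cvtColor(im,cv2.COLOR_BGR2GRAY)
p=np.array([.4937,.1322,0])
print({k:proj("scene",p+[0,0,z]).round(1).tolist() for k,z in dict(collarU=.153,collarT=.159,guide=.137,gbot=.114,port=.088,tip=.043).items()})
for v in range(154,208,2): print(v,g[v,232:256].tolist())
```

```text
t=16.85 pos=[0.494  0.1326 0.1462] head=-59.5 travel=[-0.0007  0.0003  0.0012] turn=0.5 tilt [ 0. -0. -1.] ft [ 2.6  1.1 -2.3] w 0.229 f 25.0 q [-0.79  0.06  0.5   1.88 -0.03  1.21 -1.32]
{'collarU': [242.5, 164.8], 'collarT': [242.4, 162.9], 'guide': [242.6, 169.8], 'gbot': [242.8, 176.9], 'port': [243.1, 184.9], 'tip': [243.4, 198.3]}
154 [140, 104, 61, 7, 9, 13, 13, 7, 8, 8, 9, 10, 9, 6, 7, 7, 7, 6, 46, 80, 76, 74, 74, 75]
156 [92, 78, 57, 6, 9, 13, 13, 8, 7, 10, 8, 10, 11, 7, 7, 6, 8, 5, 45, 81, 79, 74, 75, 73]
158 [108, 117, 73, 31, 10, 13, 12, 9, 6, 9, 10, 8, 8, 8, 8, 6, 8, 7, 42, 90, 97, 73, 74, 74]
160 [130, 116, 82, 71, 58, 54, 32, 11, 8, 9, 8, 11, 10, 8, 7, 8, 48, 79, 72, 76, 77, 73, 73, 74]
162 [86, 77, 87, 96, 83, 75, 70, 31, 13, 8, 10, 11, 10, 21, 37, 82, 126, 117, 93, 82, 82, 71, 72, 72]
164 [122, 121, 87, 86, 119, 147, 142, 118, 91, 63, 71, 75, 109, 125, 99, 106, 93, 69, 74, 78, 78, 71, 72, 71]
166 [99, 103, 82, 84, 97, 96, 76, 45, 61, 69, 64, 77, 84, 83, 87, 82, 112, 145, 133, 81, 79, 72, 71, 70]
168 [74, 70, 75, 78, 92, 97, 115, 106, 73, 69, 65, 106, 126, 85, 76, 75,
[... 1593 characters left out ...]
1, 105, 117, 113, 104, 93, 103, 103, 103, 120, 114, 124, 139, 126, 117, 112, 103, 73, 75, 76]
198 [148, 123, 111, 109, 104, 97, 96, 95, 94, 93, 100, 99, 100, 112, 106, 104, 110, 109, 106, 109, 101, 87, 75, 77]
200 [119, 109, 107, 113, 114, 111, 110, 105, 103, 111, 117, 118, 117, 116, 115, 108, 98, 94, 100, 106, 107, 90, 59, 61]
202 [128, 125, 109, 109, 122, 142, 164, 180, 184, 186, 189, 191, 192, 194, 193, 193, 193, 190, 173, 140, 112, 86, 53, 25]
204 [140, 119, 125, 169, 185, 186, 186, 188, 188, 189, 190, 192, 192, 193, 194, 195, 195, 196, 196, 196, 196, 175, 115, 94]
206 [122, 133, 153, 185, 186, 186, 186, 188, 188, 189, 190, 191, 192, 194, 194, 194, 195, 195, 197, 197, 196, 187, 160, 118]
```

The stem shows between the bushes (rows 178–187, cols 241–244) and enters the port. The collar (rows 164–166) is clear of the bush (row 170), and the tip is about 44 mm below the port mouth. I'll let it settle and hand in.

Request:
step_arm([
  {"travel":[0,0,0],"turn":[0,0,0]},
  {"travel":[0,0,0],"turn":[0,0,0]},
  {"travel":[0,0,0],"turn":[0,0,0]},
  {"travel":[0,0,0],"turn":[0,0,0]},
])

```text
time: 17.3
position: [0.4939, 0.1325, 0.1465]
tool_rot: [-3.031, -0.825, -0.0]
ft_force: [2.1, 0.9, -3.1]
grip_width: 0.221
grip_force: 25.0
```

```bash
python3 -c "
from h import *
plan([.4935,.132,.145],-60); print(ctrl.close_job())"
```

```text
t=17.30 pos=[0.4939 0.1325 0.1465] head=-59.5 travel=[-0.0007  0.0002  0.0015] turn=0.5 tilt [ 0.  0. -1.] ft [ 2.1  0.9 -3.1] w 0.221 f 25.0 q [-0.79  0.06  0.5   1.88 -0.03  1.21 -1.32]
the job is handed in; nothing more can be done
None
```

I handed in the job at 17.3 s, verdict not shown: the guide arm is over the port and the thermometer is held upright through both bushes, tip by my estimate about 44 mm below the port's mouth and collar about 16 mm above the arm's bush.

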